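# Count to the third gap and file the carton

### The arm

A 7-joint arm with a two-finger parallel gripper is mounted at the origin on the work surface. World frame = base frame: x ahead of the robot, y to its left, z up, the work surface at z = 0. Lengths are in m, angles in rad, forces in N, time in s.
With the tool pointing down it reaches from about 0.4 to 0.875 m from the base axis. Payload 19.3 kg.
Tool frame: the origin (TCP) lies at the very end of the fingers, on their centre line; the grasp point (between the pads) lies 19 mm behind it; z points along the fingers, y is the direction in which the jaws open and shut (so a half turn about z gives the same grasp; the last joint's range is limited). The gripper opens to 85 mm and grips with 20 to 120 N. Pads are 22 mm wide; open, the fingers measure 114 mm over their backs; the gripper's body (76 mm by 85 mm) begins 54 mm behind the grasp point. The pads swing forward as they close: fully open they stand 13 mm farther back than shut.
Start: joints at [1.077, 0.521, -0.036, 1.599, 0.021, 1.021, -0.113], TCP at [0.257, -0.57, 0.231] pointing down, gripper open.
Joint ranges: [-2.91, 2.91], [-0.3, 2.13], [-1.5, 1.42], [0.17, 2.43], [-1.26, 4.41], [0.16, 1.93], [-2.52, 2.52]. Speed limits (rad/s): [1.89, 1.89, 2.39, 2.39, 3.01, 3.01, 3.01].

### API

Orientations are given as [roll, pitch, yaw] about the fixed x, y, z axes, in that order (R = Rz(yaw) Ry(pitch) Rx(roll)).
In Python, from workcell import bot gives the robot as it stands.
- The arm moves only by the tool apply_moves, never from a script. Its argument "commands" is a list of rows, each an object with "travel": the shift along the tool's x, y, z in m, a list of three; "twist": the turn, a rotation vector about the tool's x, y, z in degrees, a list of three; "claw": the finger opening in m, from 0 to 0.0854. A call has 1 to 10 rows; each row is the pose to reach, as a shift and turn from the pose commanded when the call began, along the tool's axes at that moment; what a row does not reach only later rows make up. A row lasts 1/10 s, in which the tool goes at most 50 mm and 8.59 degrees, less where a joint would pass 70% of its speed; a pose out of reach is approached as far as the arm can. A call with a gripper value outside its range is refused whole. The fingers move at their own pace and stop on an object; "force" is the grip in N (left out, the last holds). Time passes only in rows, so rows that repeat a pose let the fingers close. It gives the time, the measured TCP pose, the force and the opening at its end, in the units of the state.
- bot.observe(): the state, without advancing time (a new reading comes with each control period).
- bot.grab_frame(name): name is "side" or "top"; returns a dict with "frame" (384x512x3 uint8, blue, green, red), "fx", "fy", "cx", "cy" (pixels), "pose" (4x4, takes a point from camera to world coordinates). Camera axes: x right, y up, looking along -z (the intrinsics and any distortion apply to the point x, -y, -z); pixel columns grow to the right and rows downward; lengths in m; the calibration is good to about 2 mm. A picture is of the moment at which its call begins. There is no depth.
- bot.job_done(): hands the job in, once; it reports no verdict.
The state is a dict: "clock": time; "qpos": joint angles; "qd": joint speeds; "joint_efforts": joint torques, N m; "position": TCP position; "tool_rot": TCP orientation; "force": force on the tool from outside, world axes, zero at the start; "moment": the same for the moment, N m; "grip_width": finger opening in m.
Only numpy, scipy, OpenCV 4.12 (cv2) and the standard library are available. Lean on these libraries where they do the work, as an engineer would, in place of code of your own. Each camera call takes 0.05 s, during which the arm holds its last target.

### The job

Starting at the red end of the divider rack, run a fingertip lightly along the white rail, touching the pads of the first, second and third gaps in turn, going no further along the rail than the third and never pressing the rail down to its stop. Then push the green carton along the board and into that third gap until it is fully home against the back, upright, without lifting it. Leave everything else where it is and finish with the hand clear.

Things in the scene. Friction and masses are not known exactly. Their poses are not given: they have to be found in the camera images.
- rack: fixed divider rack. Origin: underside, middle of the line joining the dividers' rounded tips; x points into the gaps (away from the robot), y along the rack, z up. 8 grey upright dividers, 6 mm thick, 60 mm high above the table, make 7 gaps 48 mm clear, open to the front and above, centred at y = +162, +108, +54, 0, -54, -108, -162 mm.
- rack_board (a point): point on top of the plywood base board, in the middle of its open part in front of the gaps, 75 mm in front of the line of divider tips. The board is 8 mm thick, runs under the gaps too, level, and reaches from x = -150 to +75 mm and y = -193 to +193 mm in the rack's frame. Axes as the rack's.
- rack_stop (a point): middle of the steel back stop's face, which closes all gaps at the back, 62 mm behind the line of divider tips; its top is 58 mm above the table. The white counting rail runs along y above it, centred 67 mm behind the divider tips, its upper surface 86 mm above the table when not pressed. Axes as the rack's.
- rail (a joint): how far the sprung counting rail is pressed down, m: 0 free, 0.016 at its lower stop. It moves straight down, all seven pads together, and springs back; it takes about 1 to 1.5 N to start it and 2.5 N more per 10 mm.
- red_end: fixed red block at one end of the rack (80 x 22 x 66 mm high); counting starts at the gap next to it. At the rack's +y or -y end, 206 mm from the rack's middle, 34 mm behind the line of the divider tips. Origin: centre of its underside.
- grey_end: the same block in grey, at the other end of the rack. Origin: centre of its underside.
- pad_a: smooth white pad of the rail behind gap 1 counted from the rack's +y end (7 from its -y end): 26 (x) x 48 (y) x 8 mm thick. Origin: centre of the pad's underside; the surface to touch is 8 mm above it. Axes parallel to the rack's. Neighbouring pads are 54 mm apart, with a 6 mm notch between them at the divider.
- pad_b: smooth white pad of the rail behind gap 2 counted from the rack's +y end (6 from its -y end): 26 (x) x 48 (y) x 8 mm thick. Origin: centre of the pad's underside; the surface to touch is 8 mm above it. Axes parallel to the rack's. Neighbouring pads are 54 mm apart, with a 6 mm notch between them at the divider.
- pad_c: smooth white pad of the rail behind gap 3 counted from the rack's +y end (5 from its -y end): 26 (x) x 48 (y) x 8 mm thick. Origin: centre of the pad's underside; the surface to touch is 8 mm above it. Axes parallel to the rack's. Neighbouring pads are 54 mm apart, with a 6 mm notch between them at the divider.
- pad_d: smooth white pad of the rail behind gap 4 counted from the rack's +y end (4 from its -y end): 26 (x) x 48 (y) x 8 mm thick. Origin: centre of the pad's underside; the surface to touch is 8 mm above it. Axes parallel to the rack's. Neighbouring pads are 54 mm apart, with a 6 mm notch between them at the divider.
- pad_e: smooth white pad of the rail behind gap 5 counted from the rack's +y end (3 from its -y end): 26 (x) x 48 (y) x 8 mm thick. Origin: centre of the pad's underside; the surface to touch is 8 mm above it. Axes parallel to the rack's. Neighbouring pads are 54 mm apart, with a 6 mm notch between them at the divider.
- pad_f: smooth white pad of the rail behind gap 6 counted from the rack's +y end (2 from its -y end): 26 (x) x 48 (y) x 8 mm thick. Origin: centre of the pad's underside; the surface to touch is 8 mm above it. Axes parallel to the rack's. Neighbouring pads are 54 mm apart, with a 6 mm notch between them at the divider.
- pad_g: smooth white pad of the rail behind gap 7 counted from the rack's +y end (1 from its -y end): 26 (x) x 48 (y) x 8 mm thick. Origin: centre of the pad's underside; the surface to touch is 8 mm above it. Axes parallel to the rack's. Neighbouring pads are 54 mm apart, with a 6 mm notch between them at the divider.
- green_carton: green closed carton with a white tape strip, 80 (x) x 36 (y) x 45 mm high, 0.14 to 0.28 kg, loose on the board in front of the gaps, a 36 mm end facing them within 0.3 rad. Origin: centre of its underside. Slides at 1 to 3 N. Fully home, its far end touches the back stop, its origin is 22 mm behind the line of divider tips and its near end stands 18 mm out in front of them.
- brown_carton: brown closed carton already filed in one of the gaps (never in the third from either end), 56 x 38 x 42 mm high, loose; leave it. Origin: centre of its underside.
- white_carton: white closed carton already filed in one of the gaps (never in the third from either end), 56 x 38 x 42 mm high, loose; leave it. Origin: centre of its underside.
- blue_carton: blue closed carton already filed in one of the gaps (never in the third from either end), 56 x 38 x 42 mm high, loose; leave it. Origin: centre of its underside.
- jar: screw jar standing on the table beside the rack, 64 mm wide, 85 mm high, loose; leave it. Origin: centre of its underside.
- tape_roll: roll of tape lying flat on the table, 92 mm across, 45 mm high, loose; leave it. Origin: centre of its underside.
- mug: blue mug, 76 mm wide, 90 mm high, loose; leave it. Origin: centre of its underside.
- screwdriver: orange-handled screwdriver lying on the table, loose; leave it. Origin: on its underside.

How it is judged:
On the way, in this order (a step that is already met when the one before it is completed fails the run):
1. a finger touches the pad of the first gap from the red end, and not its neighbours (((y of red_end in the frame of rack above 0 m and contact force between the fingers and pad_a above 0.4 N and contact force between the fingers and pad_b below 0.1 N) or (y of red_end in the frame of rack below 0 m and contact force between the fingers and pad_g above 0.4 N and contact force between the fingers and pad_f below 0.1 N))), for 0.05 s.
2. a finger touches the pad of the second gap from the red end, and not its neighbours (((y of red_end in the frame of rack above 0 m and contact force between the fingers and pad_b above 0.4 N and contact force between the fingers and pad_a below 0.1 N and contact force between the fingers and pad_c below 0.1 N) or (y of red_end in the frame of rack below 0 m and contact force between the fingers and pad_f above 0.4 N and contact force between the fingers and pad_g below 0.1 N and contact force between the fingers and pad_e below 0.1 N))), for 0.05 s.
3. a finger touches the pad of the third gap from the red end, and not its neighbours (((y of red_end in the frame of rack above 0 m and contact force between the fingers and pad_c above 0.4 N and contact force between the fingers and pad_b below 0.1 N and contact force between the fingers and pad_d below 0.1 N) or (y of red_end in the frame of rack below 0 m and contact force between the fingers and pad_e above 0.4 N and contact force between the fingers and pad_f below 0.1 N and contact force between the fingers and pad_d below 0.1 N))), for 0.05 s.
4. the green carton is fully home in the third gap from the red end (((y of red_end in the frame of rack above 0 m and y of green_carton in the frame of rack between 0.043 and 0.065 m) or (y of red_end in the frame of rack below 0 m and y of green_carton in the frame of rack between -0.065 and -0.043 m)) and x of green_carton in the frame of rack between 0.016 and 0.026 m and angle between the x axis of green_carton and the x axis of rack, either way round below 0.2 rad and angle between green_carton's own z axis and vertical below 0.08 rad and height (world z) of green_carton below 0.013 m and linear speed of green_carton below 0.02 m/s), for 0.2 s.
At the end, for the whole second after the job is handed in: The green carton stands upright on the base board in the third gap from the red end, within 6 mm of fully home against the back stop, within 11 mm of the middle of the gap and within 0.2 rad of its direction, at rest (all of step 4); the robot touches nothing.
It fails at once if the green carton is lifted more than 10 mm off the board or tipped over 0.3 rad (height (world z) of green_carton above 0.018 m or angle between green_carton's own z axis and vertical above 0.3 rad).
It fails at once if the rail is pressed down to its stop (more than 15 mm) (value of joint rail above 0.015 m).
It fails at once if a finger touches the rail beyond the third gap from the red end (contact force between the fingers and pad_d above 0.4 N or (y of red_end in the frame of rack above 0 m and (contact force between the fingers and pad_e above 0.4 N or contact force between the fingers and pad_f above 0.4 N or contact force between the fingers and pad_g above 0.4 N)) or (y of red_end in the frame of rack below 0 m and (contact force between the fingers and pad_a above 0.4 N or contact force between the fingers and pad_b above 0.4 N or contact force between the fingers and pad_c above 0.4 N))).
It fails at once if a filed carton is moved more than 12 mm (distance of any of brown_carton, white_carton, blue_carton from where it was at the start of the episode above 0.012 m).
It fails at once if a bystander on the table is moved more than 20 mm (distance of any of jar, tape_roll, mug, screwdriver from where it was at the start of the episode above 0.02 m).
It also fails if it takes over 70 s, if anything falls off the work surface, if the arm or the gripper's body presses on something with over 40 N, if the wrist force passes 120 N, or if a joint passes its speed limit or range.

## Working session

There is one attempt and no reset: what is moved stays moved. The work goes in short steps, Python scripts to look and compute and a tool call to move; the robot and the scene stay as the last step left them, time stands still between calls to the robot, and variables do not carry over. Pictures are saved under pics/ and viewed, and the job is handed in when it is done.

Besides the shell and the picture viewer there is one more tool, called as name([rows], argument=value, ...), one row to a line, values as JSON. apply_moves: Moves the arm, as the interface text tells. Its arguments: {"type":"object","properties":{"commands":{"type":"array"},"force":{"type":"number"}},"required":["commands"]}

```bash
mkdir -p pics; ls
python3 - <<'E'
from workcell import bot
import cv2,numpy as np,pickle
s=bot.observe();print(s)
for n in("top","side"):
    f=bot.grab_frame(n);cv2.imwrite(f"pics/{n}0.png",f["frame"]);pickle.dump(f,open(n+"0.pkl","wb"))
    print({k:v for k,v in f.items() if k!="frame"})
E
```

```text
pics
{'clock': 0.0, 'qpos': array([ 1.07678774,  0.52201201, -0.03628889,  1.59995841,  0.02122598,
        1.02108773, -0.11280719]), 'qd': array([-1.92241724e-05,  1.25390230e-03,  1.49470706e-04,  7.03545204e-04,
        3.61325162e-04,  8.11332748e-04,  5.02921422e-04]), 'joint_efforts': array([ 5.42031266e-04, -9.27111697e+01,  1.98046647e+00, -3.69933915e+01,
        1.79820863e-02,  8.27897602e-03, -2.42181000e-05]), 'position': array([ 0.25683679, -0.56945159,  0.23074517]), 'tool_rot': array([-3.14051859e+00,  1.16608448e-04,  4.23770785e-01]), 'force': array([ 0.29795331, -0.52899402,  0.51464627]), 'moment': array([-0.02140232, -0.0454272 , -0.0244577 ]), 'grip_width': 0.08540320885436914}
{'fx': 486.7818434955106, 'fy': 486.7818434955106, 'cx': 245.71358263014787, 'cy': 194.88803200251948, 'pose': array([[-0.00920233,  0.99384585, -0.11038905,  0.40875373],
       [-0.99967487, -0.01176873, -0.02261974, -0.0124104 ],
       [-0.02377967,  0.110145  ,  0.99363102,  1.37656011],
       [ 0.        ,  0.        ,  0.        ,  1.        ]])}
{'fx': 479.42232058302295, 'fy': 479.42232058302295, 'cx': 262.0579484206316, 'cy': 193.10532899857142, 'pose': array([[-0.93947257,  0.19930309, -0.2786926 ,  0.12512632],
       [-0.34232133, -0.58019371,  0.73904761,  1.18189057],
       [-0.01440122,  0.78971738,  0.61330177,  1.03996058],
       [ 0.        ,  0.        ,  0.        ,  1.        ]])}
```

View pics/top0.png

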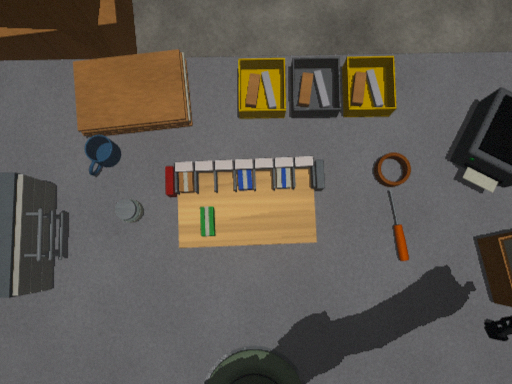

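View pics/side0.png

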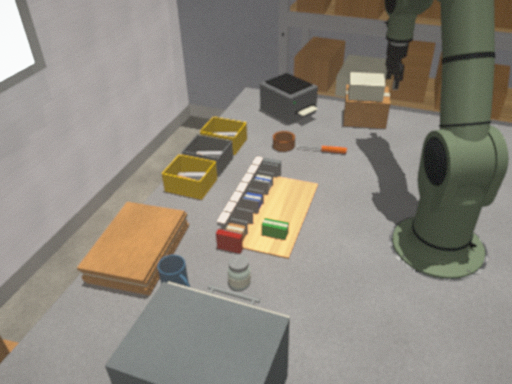

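The top view shows the rack with its red block at the left (170,181, the +y end), the green carton at (207,221) in front of gap 2, and cartons in gaps 1, 4 and 6. I'll enlarge it to measure.

Run:
```python
import cv2
f=cv2.imread("pics/top0.png")[145:260,150:340]
cv2.imwrite("pics/topz.png",cv2.resize(f,None,fx=4.2,fy=4.2,interpolation=cv2.INTER_CUBIC))
f=cv2.imread("pics/side0.png")[145:265,205:335]
cv2.imwrite("pics/sidez.png",cv2.resize(f,None,fx=5,fy=5,interpolation=cv2.INTER_CUBIC))
```

```text
(no output)
```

View pics/topz.png

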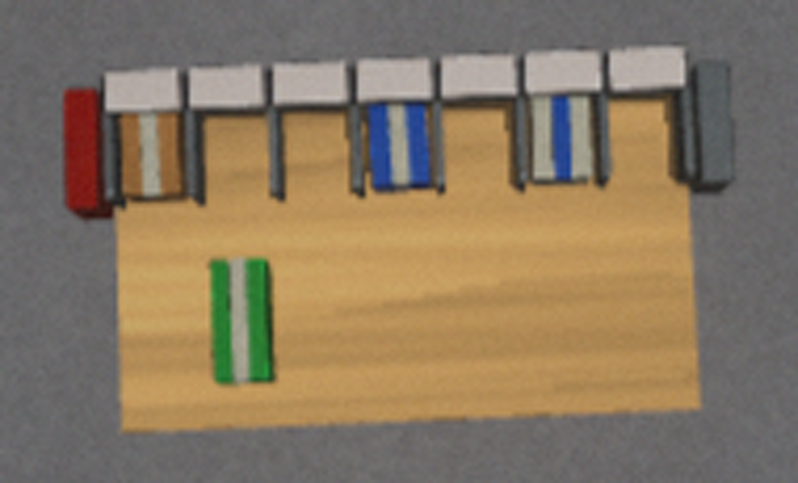

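View pics/sidez.png

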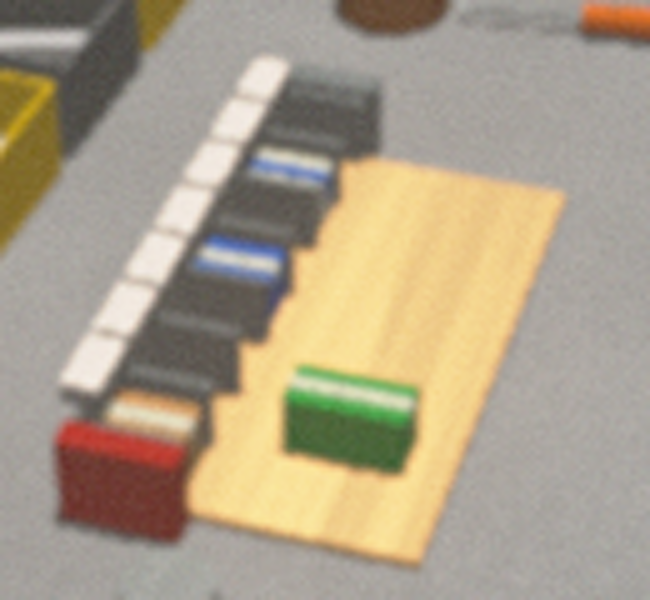

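```bash
cat > h.py <<'E'
import numpy as np,pickle,cv2
from scipy.optimize import least_squares
def proj(f,P):
    T=np.linalg.inv(f["pose"]);p=np.atleast_2d(P)@T[:3,:3].T+T[:3,3]
    return np.c_[f["cx"]+f["fx"]*p[:,0]/-p[:,2], f["cy"]-f["fy"]*p[:,1]/-p[:,2]]
def unproj(f,uv,z):
    uv=np.atleast_2d(uv);d=np.c_[(uv[:,0]-f["cx"])/f["fx"],-(uv[:,1]-f["cy"])/f["fy"],-np.ones(len(uv))]@f["pose"][:3,:3].T
    o=f["pose"][:3,3];return o+d*((z-o[2])/d[:,2])[:,None]
def tr(p,L):
    L=np.array(L,float);c,s=np.cos(p[2]),np.sin(p[2])
    return np.c_[p[0]+c*L[:,0]-s*L[:,1],p[1]+s*L[:,0]+c*L[:,1],L[:,2]]
E
python3 - <<'E'
from h import *
ft,fs=[pickle.load(open(n+"0.pkl","rb")) for n in("top","side")]
def z2p(z,s,o): return (np.array(z,float)+.5)/s-.5+np.array(o)
L=[(80,186,86),(80,138,86),(54,138,86),(54,186,86),(80,-138,86),(80,-186,86),(54,-186,86),(54,-138,86),(-150,193,8),(-150,-193,8)]
L=np.array(L)/1e3
uv=z2p([(105,73),(180,69),(181,108),(107,112),(608,50),(685,46),(686,88),(609,91),(122,431),(701,407)],4.2,(150,145))
sL=np.array([(-150,193,8),(-150,-193,8),(80,186,86),(54,186,86),(54,-186,86),(80,-186,86)])/1e3
suv=z2p([(420,563),(566,193),(62,386),(103,397),(288,68),(262,57)],5,(205,145))
r=least_squares(lambda p:(proj(ft,tr(p,L))-uv).ravel(),[.6,0,0]);p=r.x
print("rack top",p,np.round(r.fun.reshape(-1,2),1).tolist())
print("side res",np.round(proj(fs,tr(p,sL))-suv,1).tolist())
r2=least_squares(lambda p:np.r_[(proj(ft,tr(p,L))-uv).ravel(),(proj(fs,tr(p,sL))-suv).ravel()],p);print("both",r2.x)
p=r2.x; np.save("rack.npy",p)
G=np.array([(40,18,53),(40,-18,53),(-40,-18,53),(-40,18,53)])/1e3
g=least_squares(lambda q:(proj(ft,tr(q,G))-z2p([(210,261),(267,258),(273,380),(216,384)],4.2,(150,145))).ravel(),[.5,.1,0])
print("green",g.x,g.fun)
gs=least_squares(lambda q:(proj(fs,tr(q,G))-z2p([(288,391),(298,367),(417,387),(407,415)],5,(205,145))).ravel(),g.x)
print("green side",gs.x,gs.fun)
c,s=np.cos(p[2]),np.sin(p[2]);R=np.array([[c,-s],[s,c]])
for q in(g.x,gs.x):print("green in rack",R.T@(q[:2]-p[:2]),q[2]-p[2])
for k,y in zip("abc",(.162,.108,.054)):print(k,tr(p,[(.067,y,.086)]))
print("home",tr(p,[(.022,.054,.008)]))
E
```

```text
rack top [0.57017818 0.01993886 0.03082162] [[-0.1, -0.3], [-0.2, -0.1], [-0.2, 0.1], [-0.4, -0.0], [0.3, -0.1], [-0.1, 0.1], [0.2, -0.3], [0.6, -0.3], [-0.0, 0.3], [-0.0, 0.5]]
side res [[-1.0, 0.3], [-0.8, 0.5], [-1.5, -0.6], [-1.7, -1.1], [-0.0, -0.8], [-1.7, 0.2]]
both [0.56910159 0.01968291 0.0330524 ]
green [0.4856111  0.12359791 0.04902829] [ 0.21547051 -0.02651449 -0.235551   -0.10286705 -0.17086362  0.14948463
  0.19107517 -0.02063596]
green side [0.48440129 0.11951827 0.06867974] [-1.12912172  1.19179895  0.04834401 -1.32157895  0.92111339 -0.95558594
  0.16200508  0.92939433]
green in rack [-0.08001087  0.1066173 ] 0.015975896632108057
green in rack [-0.08135484  0.10257987] 0.035627346387870684
a [[0.63071148 0.18380854 0.086     ]]
b [[0.63249599 0.12983803 0.086     ]]
c [[0.63428049 0.07586752 0.086     ]]
home [[0.58930507 0.07438044 0.008     ]]
```

```bash
cat >> h.py <<'E'
from scipy.spatial.transform import Rotation as Ro
PR=np.array([0.5697,0.0198,0.0315])
def need(bot,x,y,z,rel=0.0):
    """target: rack-frame x,y ; world z ; yaw relative to rack -> travel, twist"""
    s=bot.observe();P=tr(PR,[(x,y,z)])[0]
    R=Ro.from_euler("xyz",s["tool_rot"]);T=Ro.from_euler("xyz",[np.pi,0,PR[2]+rel])
    c,sn=np.cos(PR[2]),np.sin(PR[2]);d=s["position"]-[PR[0],PR[1],0]
    print("t",round(s["clock"],2),"TCPrack",np.round([c*d[0]+sn*d[1],-sn*d[0]+c*d[1],d[2]],4),"F",np.round(s["force"],2),"yawrel",round(s["tool_rot"][2]-PR[2],3),"g",round(s["grip_width"],4))
    print("travel",np.round(R.inv().apply(P-s["position"]),4),"twist",np.round((R.inv()*T).as_rotvec(degrees=True),2))
E
python3 - <<'E'
from h import *
from workcell import bot
need(bot,.067,.165,.13,np.pi/2)
E
```

```text
t 0.1 TCPrack [-0.3312 -0.5791  0.2308] F [-0.11  0.39  0.86] yawrel 0.392 g 0.0858
travel [ 0.6525 -0.5352  0.1013] twist [-5.000e-02 -3.000e-02 -6.752e+01]
```

apply_moves([
  {"travel": [0.65, -0.535, 0], "twist": [0, 0, -67.5], "claw": 0},
  {"travel": [0.65, -0.535, 0], "twist": [0, 0, -67.5], "claw": 0},
  {"travel": [0.65, -0.535, 0], "twist": [0, 0, -67.5], "claw": 0},
  {"travel": [0.65, -0.535, 0], "twist": [0, 0, -67.5], "claw": 0},
  {"travel": [0.65, -0.535, 0], "twist": [0, 0, -67.5], "claw": 0},
  {"travel": [0.65, -0.535, 0], "twist": [0, 0, -67.5], "claw": 0},
  {"travel": [0.65, -0.535, 0], "twist": [0, 0, -67.5], "claw": 0},
  {"travel": [0.65, -0.535, 0], "twist": [0, 0, -67.5], "claw": 0},
  {"travel": [0.65, -0.535, 0], "twist": [0, 0, -67.5], "claw": 0},
  {"travel": [0.65, -0.535, 0], "twist": [0, 0, -67.5], "claw": 0},
], force=20)

```text
clock: 1.1
position: [0.4786, -0.1196, 0.2313]
tool_rot: [-3.141, 0.0, 1.602]
force: [0.7, -1.6, -0.3]
grip_width: 0.0
```

Run:
```python
from h import *
from workcell import bot
need(bot,.067,.165,.13,np.pi/2)
```

```text
t 1.1 TCPrack [-0.0954 -0.1364  0.2313] F [ 0.66 -1.62 -0.28] yawrel 1.57 g 0.0
travel [0.3016 0.1622 0.1013] twist [-0.01  0.   -0.04]
```

apply_moves([
  {"travel": [0.3, 0.16, 0.05], "claw": 0},
  {"travel": [0.3, 0.16, 0.05], "claw": 0},
  {"travel": [0.3, 0.16, 0.05], "claw": 0},
  {"travel": [0.3, 0.16, 0.05], "claw": 0},
  {"travel": [0.3, 0.16, 0.05], "claw": 0},
  {"travel": [0.3, 0.16, 0.05], "claw": 0},
  {"travel": [0.3, 0.16, 0.05], "claw": 0},
  {"travel": [0.3, 0.16, 0.05], "claw": 0},
  {"travel": [0.3, 0.16, 0.05], "claw": 0},
  {"travel": [0.3, 0.16, 0.05], "claw": 0},
])

```text
invalid input at $.commands[0]: expected keys travel, twist, claw
```

Run:
```python
from h import *
from workcell import bot
need(bot,.067,.165,.105,np.pi/2)
```

```text
t 1.1 TCPrack [-0.0954 -0.1364  0.2313] F [ 0.66 -1.62 -0.28] yawrel 1.57 g 0.0
travel [0.3016 0.1622 0.1263] twist [-0.01  0.   -0.04]
```

apply_moves([
  {"travel": [0.3, 0.16, 0.05], "twist": [0, 0, 0], "claw": 0},
  {"travel": [0.3, 0.16, 0.05], "twist": [0, 0, 0], "claw": 0},
  {"travel": [0.3, 0.16, 0.05], "twist": [0, 0, 0], "claw": 0},
  {"travel": [0.3, 0.16, 0.05], "twist": [0, 0, 0], "claw": 0},
  {"travel": [0.3, 0.16, 0.05], "twist": [0, 0, 0], "claw": 0},
  {"travel": [0.3, 0.16, 0.05], "twist": [0, 0, 0], "claw": 0},
  {"travel": [0.3, 0.16, 0.05], "twist": [0, 0, 0], "claw": 0},
  {"travel": [0.3, 0.16, 0.05], "twist": [0, 0, 0], "claw": 0},
  {"travel": [0.3, 0.16, 0.05], "twist": [0, 0, 0], "claw": 0},
  {"travel": [0.3, 0.16, 0.05], "twist": [0, 0, 0], "claw": 0},
])

```text
clock: 2.1
position: [0.6287, 0.1823, 0.1811]
tool_rot: [-3.141, 0.001, 1.601]
force: [-0.1, 0.4, -0.2]
grip_width: 0.0004
```

Run:
```python
from h import *
from workcell import bot
need(bot,.067,.165,.105,np.pi/2)
```

```text
t 2.1 TCPrack [0.0641 0.1606 0.1811] F [-0.1   0.37 -0.23] yawrel 1.569 g 0.0004
travel [0.0045 0.003  0.0761] twist [-0.03  0.04 -0.08]
```

apply_moves([
  {"travel": [0.004, 0.003, 0.04], "twist": [0, 0, 0], "claw": 0},
  {"travel": [0.004, 0.003, 0.07], "twist": [0, 0, 0], "claw": 0},
  {"travel": [0.004, 0.003, 0.082], "twist": [0, 0, 0], "claw": 0},
  {"travel": [0.004, 0.003, 0.082], "twist": [0, 0, 0], "claw": 0},
  {"travel": [0.004, 0.003, 0.082], "twist": [0, 0, 0], "claw": 0},
])

```text
clock: 2.6
position: [0.6324, 0.1873, 0.1008]
tool_rot: [3.14, -0.0, 1.601]
force: [-0.5, -0.2, -0.0]
grip_width: -0.0001
```

Run:
```python
from h import *
from workcell import bot
need(bot,.067,.165,.09,np.pi/2)
a=bot.grab_frame("top")["frame"][145:260,150:340];b=bot.grab_frame("side")["frame"][145:265,205:335]
cv2.imwrite("pics/p1.png",np.hstack([cv2.resize(a,(400,242),interpolation=cv2.INTER_CUBIC),cv2.resize(b,(262,242),interpolation=cv2.INTER_CUBIC)]))
for i in range(3):need(bot,.067,.165,.09,np.pi/2)
```

```text
t 2.6 TCPrack [0.0679 0.1654 0.1008] F [-0.52 -0.19 -0.01] yawrel 1.57 g -0.0001
travel [-0.0004 -0.0009  0.0107] twist [ 0.08 -0.02 -0.07]
t 2.7 TCPrack [0.0681 0.1657 0.1011] F [-0.02 -0.84 -0.69] yawrel 1.57 g -0.0
travel [-0.0007 -0.0011  0.0111] twist [ 0.13 -0.03 -0.05]
t 2.7 TCPrack [0.0681 0.1657 0.1011] F [-0.02 -0.84 -0.69] yawrel 1.57 g -0.0
travel [-0.0007 -0.0011  0.0111] twist [ 0.13 -0.03 -0.05]
t 2.7 TCPrack [0.0681 0.1657 0.1011] F [-0.02 -0.84 -0.69] yawrel 1.57 g -0.0
travel [-0.0007 -0.0011  0.0111] twist [ 0.13 -0.03 -0.05]
```

View pics/p1.png

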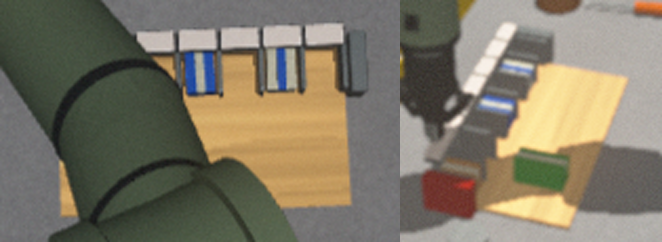

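The arm hides pads 1–3 from above. The side crop shows the shut fingertips over the first pad, beside the red block (448,190). I'll go down in small steps.

apply_moves([
  {"travel": [0, -0.001, 0.006], "twist": [0, 0, 0], "claw": 0},
  {"travel": [0, -0.001, 0.011], "twist": [0, 0, 0], "claw": 0},
  {"travel": [0, -0.001, 0.014], "twist": [0, 0, 0], "claw": 0},
  {"travel": [0, -0.001, 0.016], "twist": [0, 0, 0], "claw": 0},
  {"travel": [0, -0.001, 0.018], "twist": [0, 0, 0], "claw": 0},
  {"travel": [0, -0.001, 0.018], "twist": [0, 0, 0], "claw": 0},
])

```text
clock: 3.3
position: [0.6306, 0.1875, 0.0811]
tool_rot: [-3.141, 0.0, 1.602]
force: [-1.2, -0.7, 3.1]
grip_width: 0.0006
```

Run:
```python
from h import *
from workcell import bot
need(bot,.067,.165,.081,np.pi/2)
```

```text
t 3.3 TCPrack [0.0662 0.1657 0.0811] F [-1.18 -0.71  3.1 ] yawrel 1.57 g 0.0006
travel [-0.0007  0.0008  0.0001] twist [-0.02  0.01 -0.02]
```

apply_moves([
  {"travel": [0, 0, 0], "twist": [0, 0, 0], "claw": 0},
  {"travel": [-0.008, 0, 0], "twist": [0, 0, 0], "claw": 0},
  {"travel": [-0.016, 0, 0], "twist": [0, 0, 0], "claw": 0},
  {"travel": [-0.024, 0, 0], "twist": [0, 0, 0], "claw": 0},
  {"travel": [-0.032, 0, 0], "twist": [0, 0, 0], "claw": 0},
  {"travel": [-0.04, 0, 0], "twist": [0, 0, 0], "claw": 0},
  {"travel": [-0.048, 0, 0], "twist": [0, 0, 0], "claw": 0},
  {"travel": [-0.056, 0, 0], "twist": [0, 0, 0], "claw": 0},
  {"travel": [-0.057, 0, 0], "twist": [0, 0, 0], "claw": 0},
  {"travel": [-0.057, 0, 0], "twist": [0, 0, 0], "claw": 0},
])

```text
clock: 4.3
position: [0.6326, 0.1297, 0.0812]
tool_rot: [-3.141, 0.001, 1.601]
force: [0.2, -1.9, 2.3]
grip_width: 0.0001
```

Run:
```python
from h import *
from workcell import bot
need(bot,.067,.056,.081,np.pi/2)
```

```text
t 4.3 TCPrack [0.0663 0.1079 0.0812] F [ 0.16 -1.88  2.3 ] yawrel 1.57 g 0.0001
travel [-0.0519  0.0008  0.0003] twist [-0.01  0.04 -0.07]
```

apply_moves([
  {"travel": [0, 0, 0], "twist": [0, 0, 0], "claw": 0},
  {"travel": [-0.008, 0, 0], "twist": [0, 0, 0], "claw": 0},
  {"travel": [-0.016, 0, 0], "twist": [0, 0, 0], "claw": 0},
  {"travel": [-0.024, 0, 0], "twist": [0, 0, 0], "claw": 0},
  {"travel": [-0.032, 0, 0], "twist": [0, 0, 0], "claw": 0},
  {"travel": [-0.04, 0, 0], "twist": [0, 0, 0], "claw": 0},
  {"travel": [-0.047, 0, 0], "twist": [0, 0, 0], "claw": 0},
  {"travel": [-0.051, 0, 0], "twist": [0, 0, 0], "claw": 0},
  {"travel": [-0.051, 0, 0], "twist": [0, 0, 0], "claw": 0},
  {"travel": [-0.051, 0, 0], "twist": [0, 0, 0], "claw": 0},
])

```text
clock: 5.3
position: [0.6341, 0.0792, 0.0813]
tool_rot: [-3.141, 0.001, 1.602]
force: [-0.5, -1.3, 1.6]
grip_width: 0.0
```

Run:
```python
from h import *
from workcell import bot
need(bot,-.08,.155,.13,np.pi/2)
```

```text
t 5.3 TCPrack [0.0662 0.0573 0.0813] F [-0.48 -1.31  1.6 ] yawrel 1.57 g 0.0
travel [ 0.0976 -0.1463 -0.0488] twist [-0.01  0.03 -0.04]
```

apply_moves([
  {"travel": [0, 0, 0], "twist": [0, 0, 0], "claw": 0},
  {"travel": [0, 0, -0.03], "twist": [0, 0, 0], "claw": 0},
  {"travel": [0, 0, -0.05], "twist": [0, 0, 0], "claw": 0.04},
  {"travel": [0.1, -0.146, -0.05], "twist": [0, 0, 0], "claw": 0.04},
  {"travel": [0.1, -0.146, -0.05], "twist": [0, 0, 0], "claw": 0.04},
  {"travel": [0.1, -0.146, -0.05], "twist": [0, 0, 0], "claw": 0.04},
  {"travel": [0.1, -0.146, -0.05], "twist": [0, 0, 0], "claw": 0.04},
  {"travel": [0.1, -0.146, -0.05], "twist": [0, 0, 0], "claw": 0.04},
  {"travel": [0.1, -0.146, -0.05], "twist": [0, 0, 0], "claw": 0.04},
  {"travel": [0.1, -0.146, -0.05], "twist": [0, 0, 0], "claw": 0.04},
])

```text
clock: 6.3
position: [0.4856, 0.1747, 0.1312]
tool_rot: [3.141, 0.0, 1.601]
force: [0.1, 0.3, -0.3]
grip_width: 0.04
```

```bash
cat >> h.py <<'E'
def shot(bot,name):
    a=bot.grab_frame("top");b=bot.grab_frame("side");pickle.dump((a,b),open(name+".pkl","wb"))
    a=a["frame"][145:260,150:340];b=b["frame"][145:265,205:335]
    cv2.imwrite(f"pics/{name}.png",np.hstack([cv2.resize(a,(430,260),interpolation=cv2.INTER_CUBIC),cv2.resize(b,(282,260),interpolation=cv2.INTER_CUBIC)]))
E
python3 - <<'E'
from h import *
from workcell import bot
need(bot,-.08,.155,.02,np.pi/2)
shot(bot,"p2")
E
```

```text
t 6.3 TCPrack [-0.0792  0.1574  0.1312] F [ 0.1   0.34 -0.33] yawrel 1.57 g 0.04
travel [-0.0024 -0.0009  0.1112] twist [ 0.01  0.   -0.07]
```

View pics/p2.png

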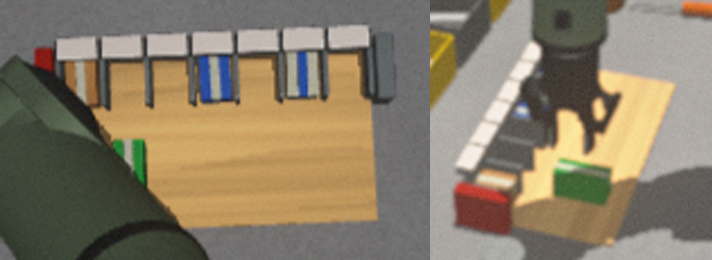

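The pads are untouched behind; the green carton (129,163 in the left part) has not moved, and the two fingers are spread on its +y side. Lowering next.

apply_moves([
  {"travel": [0, 0, 0.04], "twist": [0, 0, 0], "claw": 0.04},
  {"travel": [-0.001, 0, 0.08], "twist": [0, 0, 0], "claw": 0.04},
  {"travel": [-0.002, 0, 0.105], "twist": [0, 0, 0], "claw": 0.04},
  {"travel": [-0.002, 0, 0.113], "twist": [0, 0, 0], "claw": 0.04},
  {"travel": [-0.002, 0, 0.113], "twist": [0, 0, 0], "claw": 0.04},
  {"travel": [-0.002, 0, 0.113], "twist": [0, 0, 0], "claw": 0.04},
])

```text
clock: 7.0
position: [0.4858, 0.1732, 0.0193]
tool_rot: [3.141, -0.0, 1.602]
force: [0.1, 0.5, 0.1]
grip_width: 0.0398
```

Run:
```python
from h import *
from workcell import bot
need(bot,-.08,.09,.018,np.pi/2)
shot(bot,"p3")
```

```text
t 7.0 TCPrack [-0.079   0.156   0.0193] F [0.12 0.51 0.07] yawrel 1.57 g 0.0398
travel [-0.066  -0.0009  0.0012] twist [ 0.06 -0.02 -0.04]
```

View pics/p3.png

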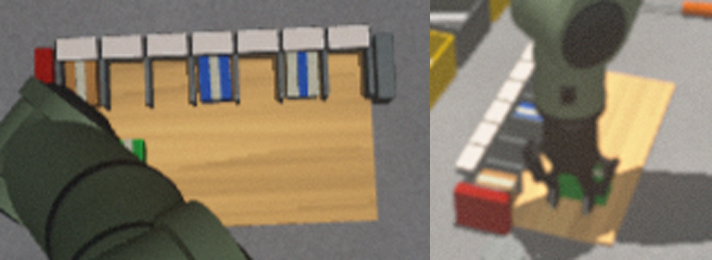

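apply_moves([
  {"travel": [-0.008, 0, 0], "twist": [0, 0, 0], "claw": 0.04},
  {"travel": [-0.015, 0, 0], "twist": [0, 0, 0], "claw": 0.04},
  {"travel": [-0.022, 0, 0], "twist": [0, 0, 0], "claw": 0.04},
  {"travel": [-0.029, 0, 0], "twist": [0, 0, 0], "claw": 0.04},
  {"travel": [-0.036, 0, 0], "twist": [0, 0, 0], "claw": 0.04},
  {"travel": [-0.042, 0, 0], "twist": [0, 0, 0], "claw": 0.04},
  {"travel": [-0.048, 0, 0], "twist": [0, 0, 0], "claw": 0.04},
  {"travel": [-0.054, 0, 0], "twist": [0, 0, 0], "claw": 0.04},
  {"travel": [-0.06, 0, 0], "twist": [0, 0, 0], "claw": 0.04},
  {"travel": [-0.06, 0, 0], "twist": [0, 0, 0], "claw": 0.04},
])

```text
clock: 8.1
position: [0.4869, 0.1118, 0.0182]
tool_rot: [-3.141, 0.001, 1.601]
force: [-0.3, 0.1, -0.8]
grip_width: 0.0403
```

Run:
```python
from h import *
from workcell import bot
need(bot,-.08,.083,.018,np.pi/2)
shot(bot,"p4")
```

```text
t 8.1 TCPrack [-0.0799  0.0946  0.0182] F [-0.28  0.1  -0.79] yawrel 1.569 g 0.0403
travel [-0.0116 -0.0001  0.0002] twist [-0.03  0.05 -0.09]
```

View pics/p4.png

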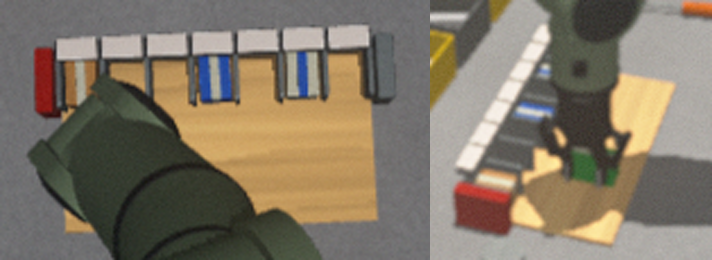

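The arm hides the carton from above; in the side crop it stands upright between the fingers (595,165). I'll push nearly the rest of the way, back off, rise and look.

apply_moves([
  {"travel": [-0.004, 0, 0], "twist": [0, 0, 0], "claw": 0.04},
  {"travel": [-0.008, 0, 0], "twist": [0, 0, 0], "claw": 0.04},
  {"travel": [-0.01, 0, 0], "twist": [0, 0, 0], "claw": 0.04},
  {"travel": [-0.01, 0, 0], "twist": [0, 0, 0], "claw": 0.04},
  {"travel": [0.01, 0, 0], "twist": [0, 0, 0], "claw": 0.04},
  {"travel": [0.02, 0, 0], "twist": [0, 0, 0], "claw": 0.04},
  {"travel": [0.02, 0, -0.05], "twist": [0, 0, 0], "claw": 0.04},
  {"travel": [0.02, 0, -0.1], "twist": [0, 0, 0], "claw": 0.04},
  {"travel": [0.05, -0.05, -0.12], "twist": [0, 0, 0], "claw": 0.02},
  {"travel": [0.07, -0.1, -0.12], "twist": [0, 0, 8], "claw": 0.02},
])

```text
clock: 9.2
position: [0.3991, 0.1754, 0.1393]
tool_rot: [3.138, -0.003, 1.46]
force: [-0.5, 1.6, 0.4]
grip_width: 0.0201
```

Run:
```python
from h import *
from workcell import bot
need(bot,-.2,.054,.13,0)
shot(bot,"p5")
```

```text
t 9.2 TCPrack [-0.1656  0.1609  0.1393] F [-0.52  1.65  0.36] yawrel 1.429 g 0.0201
travel [-0.1107 -0.0189  0.009 ] twist [ 5.000e-02 -2.500e-01  8.185e+01]
```

View pics/p5.png

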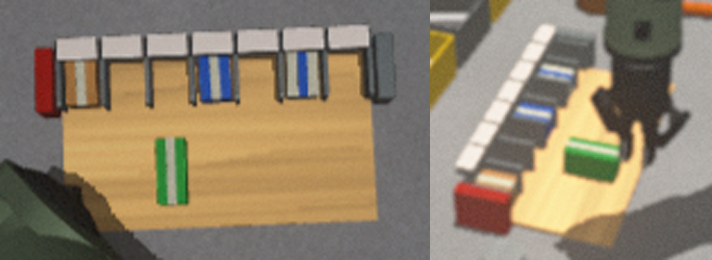

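The whole carton is visible at (171,171), lined up with gap 3 at (169,85). Now I'll measure it.

```bash
cat >> h.py <<'E'
def carton(f):
    im=f["frame"];hsv=cv2.cvtColor(im,cv2.COLOR_BGR2HSV)
    m=cv2.inRange(hsv,(45,110,40),(80,255,255));m[:, :150]=0;m[:,340:]=0
    m=cv2.morphologyEx(m,cv2.MORPH_CLOSE,np.ones((9,9)))
    c=max(cv2.findContours(m,cv2.RETR_EXTERNAL,cv2.CHAIN_APPROX_NONE)[0],key=cv2.contourArea)[:,0,:].astype(float)
    w=unproj(f,c,.053)[:,:2]
    r=cv2.minAreaRect((w*1e3).astype(np.float32));b=cv2.boxPoints(r)/1e3
    cc,s=np.cos(PR[2]),np.sin(PR[2]);d=np.mean(b,0)-PR[:2]
    e=max([b[1]-b[0],b[2]-b[1]],key=np.linalg.norm);a=np.arctan2(e[1],e[0])-PR[2];a=(a+np.pi/2)%np.pi-np.pi/2
    print("carton rack xy",np.round([cc*d[0]+s*d[1],-s*d[0]+cc*d[1]],4),"ang",round(a,3),"size",np.round(r[1],1))
E
python3 - <<'E'
from h import *
carton(pickle.load(open("top0.pkl","rb")));carton(pickle.load(open("p5.pkl","rb"))[0])
E
```

```text
carton rack xy [-0.0809  0.1064] ang 0.02 size [78.4 37.2]
carton rack xy [-0.0816  0.0562] ang -0.035 size [35.5 78.9]
```

Run:
```python
from h import *
from workcell import bot
need(bot,-.157,.0555,.13,0)
print(bot.observe()["qpos"])
```

```text
t 9.3 TCPrack [-0.1703  0.1619  0.1384] F [ 0.8  -1.28 -0.81] yawrel 1.429 g 0.0199
travel [-0.1034  0.0282  0.0084] twist [1.000e-02 1.000e-02 8.185e+01]
[-0.15514385  0.40289842 -0.49851938  2.15516281  0.31431026  0.65246088
 -0.98293136]
```

apply_moves([
  {"travel": [-0.04, 0.012, 0], "twist": [0, 0, 0], "claw": 0.016},
  {"travel": [-0.08, 0.022, 0], "twist": [0, 0, 8], "claw": 0.016},
  {"travel": [-0.103, 0.028, 0], "twist": [0, 0, 16], "claw": 0.016},
  {"travel": [-0.103, 0.028, 0], "twist": [0, 0, 24], "claw": 0.016},
  {"travel": [-0.103, 0.028, 0], "twist": [0, 0, 32], "claw": 0.016},
  {"travel": [-0.103, 0.028, 0], "twist": [0, 0, 40], "claw": 0.016},
  {"travel": [-0.103, 0.028, 0], "twist": [0, 0, 48], "claw": 0.016},
  {"travel": [-0.103, 0.028, 0], "twist": [0, 0, 56], "claw": 0.016},
  {"travel": [-0.103, 0.028, 0], "twist": [0, 0, 64], "claw": 0.016},
  {"travel": [-0.103, 0.028, 0], "twist": [0, 0, 72], "claw": 0.016},
])

```text
clock: 10.3
position: [0.4153, 0.069, 0.1374]
tool_rot: [3.141, 0.0, 0.201]
force: [-0.1, 0.1, -0.5]
grip_width: 0.0159
```

Run:
```python
from h import *
from workcell import bot
need(bot,-.157,.0555,.13,0)
print(bot.observe()["qpos"])
```

```text
t 10.3 TCPrack [-0.1528  0.054   0.1374] F [-0.12  0.06 -0.55] yawrel 0.169 g 0.0159
travel [-0.0039 -0.0022  0.0074] twist [0.01 0.01 9.69]
[-0.17113864  0.35990908 -0.16458883  2.19474951  0.10345717  0.59413593
 -1.78141726]
```

apply_moves([
  {"travel": [-0.004, -0.002, 0], "twist": [0, 0, 5], "claw": 0.016},
  {"travel": [-0.004, -0.002, 0.02], "twist": [0, 0, 9.7], "claw": 0.016},
  {"travel": [-0.004, -0.002, 0.06], "twist": [0, 0, 9.7], "claw": 0.016},
  {"travel": [-0.004, -0.002, 0.1], "twist": [0, 0, 9.7], "claw": 0.016},
  {"travel": [-0.004, -0.002, 0.118], "twist": [0, 0, 9.7], "claw": 0.016},
  {"travel": [-0.004, -0.002, 0.118], "twist": [0, 0, 9.7], "claw": 0.016},
  {"travel": [-0.004, -0.002, 0.118], "twist": [0, 0, 9.7], "claw": 0.016},
])

```text
clock: 11.0
position: [0.411, 0.0702, 0.0198]
tool_rot: [3.141, 0.001, 0.037]
force: [-0.1, -0.3, -0.5]
grip_width: 0.0161
```

Run:
```python
from h import *
from workcell import bot
need(bot,-.06,.0545,.02,0)
shot(bot,"p6")
carton(pickle.load(open("p6.pkl","rb"))[0])
```

```text
t 11.0 TCPrack [-0.1571  0.0554  0.0198] F [-0.12 -0.26 -0.47] yawrel 0.005 g 0.0161
travel [ 0.0971  0.0014 -0.0003] twist [0.01 0.03 0.3 ]
carton rack xy [-0.0581  0.0564] ang -1.536 size [30.8 35.8]
```

View pics/p6.png

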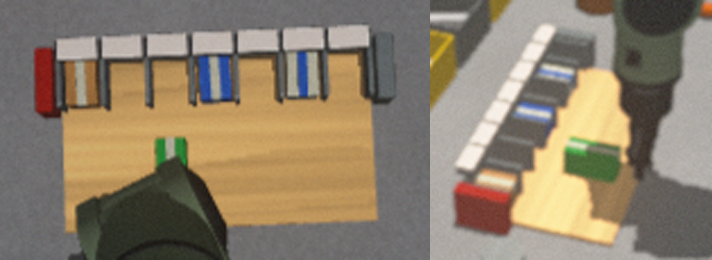

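Fingers are behind the near end, and the carton at (171,150) is undisturbed and aligned with gap 3. Pushing to the mouth of the gap first.

apply_moves([
  {"travel": [0.01, 0, 0], "twist": [0, 0, 0], "claw": 0.016},
  {"travel": [0.018, 0, 0], "twist": [0, 0, 0.3], "claw": 0.016},
  {"travel": [0.025, 0, 0], "twist": [0, 0, 0.3], "claw": 0.016},
  {"travel": [0.032, 0, 0], "twist": [0, 0, 0.3], "claw": 0.016},
  {"travel": [0.039, 0, 0], "twist": [0, 0, 0.3], "claw": 0.016},
  {"travel": [0.046, 0, 0], "twist": [0, 0, 0.3], "claw": 0.016},
  {"travel": [0.053, 0.001, 0], "twist": [0, 0, 0.3], "claw": 0.016},
  {"travel": [0.059, 0.001, 0], "twist": [0, 0, 0.3], "claw": 0.016},
  {"travel": [0.064, 0.001, 0], "twist": [0, 0, 0.3], "claw": 0.016},
  {"travel": [0.064, 0.001, 0], "twist": [0, 0, 0.3], "claw": 0.016},
])

```text
clock: 12.1
position: [0.4759, 0.0716, 0.0194]
tool_rot: [-3.141, -0.001, 0.031]
force: [-0.0, 0.2, -0.5]
grip_width: 0.0157
```

Run:
```python
from h import *
from workcell import bot
need(bot,-.035,.0545,.02,0)
shot(bot,"p7")
carton(pickle.load(open("p7.pkl","rb"))[0])
```

```text
t 12.1 TCPrack [-0.0921  0.0547  0.0194] F [-0.01  0.17 -0.51] yawrel -0.001 g 0.0157
travel [ 0.0571  0.0002 -0.0005] twist [-0.01 -0.05 -0.04]Traceback (most recent call last):
  File "<stdin>", line 5, in <module>
  File "h.py", line 29, in carton
    c=max(cv2.findContours(m,cv2.RETR_EXTERNAL,cv2.CHAIN_APPROX_NONE)[0],key=cv2.contourArea)[:,0,:].astype(float)
      ~~~^^^^^^^^^^^^^^^^^^^^^^^^^^^^^^^^^^^^^^^^^^^^^^^^^^^^^^^^^^^^^^^^^^^^^^^^^^^^^^^^^^^^
ValueError: max() iterable argument is empty
```

View pics/p7.png

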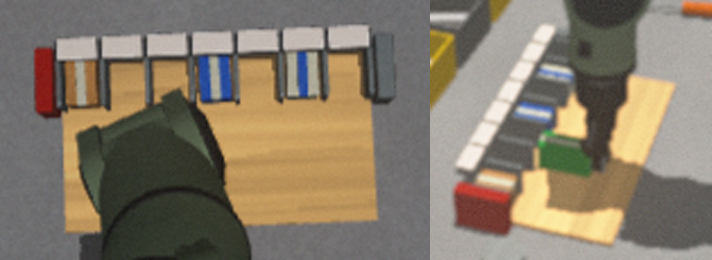

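The side crop shows the carton (565,155) entering the gap straight and upright; the top view is hidden. I'll continue and watch the force.

apply_moves([
  {"travel": [0.006, 0, 0], "twist": [0, 0, 0], "claw": 0.016},
  {"travel": [0.012, 0, 0], "twist": [0, 0, 0], "claw": 0.016},
  {"travel": [0.018, 0, 0], "twist": [0, 0, 0], "claw": 0.016},
  {"travel": [0.024, 0, 0], "twist": [0, 0, 0], "claw": 0.016},
  {"travel": [0.03, 0, 0], "twist": [0, 0, 0], "claw": 0.016},
])

```text
clock: 12.7
position: [0.5053, 0.0724, 0.0194]
tool_rot: [3.142, 0.0, 0.031]
force: [-2.2, 0.4, 2.7]
grip_width: 0.016
```

apply_moves([
  {"travel": [0.006, 0, 0], "twist": [0, 0, 0], "claw": 0.016},
  {"travel": [0.012, 0, 0], "twist": [0, 0, 0], "claw": 0.016},
  {"travel": [0.018, 0, 0], "twist": [0, 0, 0], "claw": 0.016},
])

```text
clock: 13.0
position: [0.5235, 0.073, 0.0194]
tool_rot: [-3.142, 0.0, 0.031]
force: [-2.0, 0.2, 0.9]
grip_width: 0.016
```

Run:
```python
from h import *
from workcell import bot
need(bot,-.03,.0545,.02,0)
shot(bot,"p8")
```

```text
t 13.0 TCPrack [-0.0445  0.0546  0.0194] F [-2.05  0.19  0.91] yawrel -0.0 g 0.016
travel [ 0.0145  0.0001 -0.0006] twist [-0.    0.   -0.03]
```

View pics/p8.png

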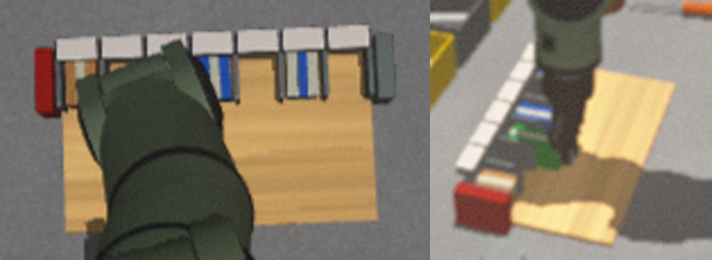

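Force is steady at about 2 N and the carton is going into gap 3. Now the last part in small steps until the force rises.

apply_moves([
  {"travel": [0.004, 0, 0], "twist": [0, 0, 0], "claw": 0.016},
  {"travel": [0.007, 0, 0], "twist": [0, 0, 0], "claw": 0.016},
  {"travel": [0.01, 0, 0], "twist": [0, 0, 0], "claw": 0.016},
])

```text
clock: 13.4
position: [0.5332, 0.0733, 0.0194]
tool_rot: [3.142, -0.0, 0.031]
force: [-0.9, -0.2, -1.8]
grip_width: 0.016
```

apply_moves([
  {"travel": [0.001, 0, 0], "twist": [0, 0, 0], "claw": 0.016},
  {"travel": [0.002, 0, 0], "twist": [0, 0, 0], "claw": 0.016},
])

```text
clock: 13.6
position: [0.5348, 0.0734, 0.0194]
tool_rot: [3.142, 0.0, 0.031]
force: [-2.7, -0.9, 2.6]
grip_width: 0.0158
```

apply_moves([
  {"travel": [0.001, 0, 0], "twist": [0, 0, 0], "claw": 0.016},
  {"travel": [0.002, 0, 0], "twist": [0, 0, 0], "claw": 0.016},
])

```text
clock: 13.8
position: [0.537, 0.0735, 0.0194]
tool_rot: [-3.142, -0.0, 0.031]
force: [-0.8, -0.7, -1.2]
grip_width: 0.016
```

Run:
```python
from h import *
from workcell import bot
need(bot,-.03,.0545,.02,0)
```

```text
t 13.8 TCPrack [-0.0309  0.0547  0.0194] F [-0.8  -0.69 -1.18] yawrel -0.0 g 0.016
travel [ 0.0009  0.0002 -0.0006] twist [-0.   -0.01 -0.02]
```

apply_moves([
  {"travel": [0.001, 0, 0], "twist": [0, 0, 0], "claw": 0.016},
  {"travel": [0.002, 0, 0], "twist": [0, 0, 0], "claw": 0.016},
])

```text
clock: 14.0
position: [0.5391, 0.0735, 0.0194]
tool_rot: [-3.142, -0.0, 0.031]
force: [-1.4, 1.3, -0.5]
grip_width: 0.0158
```

apply_moves([
  {"travel": [0.001, 0, 0], "twist": [0, 0, 0], "claw": 0.016},
  {"travel": [0.0015, 0, 0], "twist": [0, 0, 0], "claw": 0.016},
])

```text
clock: 14.2
position: [0.54, 0.0735, 0.0194]
tool_rot: [3.141, 0.001, 0.031]
force: [-8.1, 0.2, 6.1]
grip_width: 0.0159
```

Run:
```python
from h import *
from workcell import bot
need(bot,-.03,.0545,.02,0)
```

```text
t 14.2 TCPrack [-0.028   0.0546  0.0194] F [-8.13  0.24  6.11] yawrel -0.0 g 0.0159
travel [-0.002   0.0001 -0.0006] twist [ 0.01  0.06 -0.02]
```

The force jumped to 8 N at TCP x = -28 mm, where the back stop was expected. Backing straight off, then up.

apply_moves([
  {"travel": [0, 0, 0], "twist": [0, 0, 0], "claw": 0.016},
  {"travel": [-0.01, 0, 0], "twist": [0, 0, 0], "claw": 0.016},
  {"travel": [-0.03, 0, 0], "twist": [0, 0, 0], "claw": 0.016},
  {"travel": [-0.05, 0, -0.02], "twist": [0, 0, 0], "claw": 0.016},
  {"travel": [-0.09, 0, -0.06], "twist": [0, 0, 0], "claw": 0.016},
  {"travel": [-0.12, 0, -0.1], "twist": [0, 0, 0], "claw": 0.016},
  {"travel": [-0.13, 0.05, -0.12], "twist": [0, 0, 0], "claw": 0.016},
  {"travel": [-0.13, 0.1, -0.12], "twist": [0, 0, 0], "claw": 0.016},
  {"travel": [-0.13, 0.15, -0.12], "twist": [0, 0, 0], "claw": 0.016},
  {"travel": [-0.13, 0.18, -0.12], "twist": [0, 0, 0], "claw": 0.016},
])

```text
clock: 15.2
position: [0.4155, -0.1132, 0.14]
tool_rot: [3.141, -0.002, 0.03]
force: [-0.2, -0.2, -0.4]
grip_width: 0.0157
```

Run:
```python
from h import *
from workcell import bot
need(bot,-.03,.0545,.02,0)
shot(bot,"p9")
a,b=pickle.load(open("p9.pkl","rb"))
carton(a)
cv2.imwrite("pics/p9b.png",np.hstack([cv2.resize(a["frame"][150:240,160:270],(440,360),interpolation=cv2.INTER_CUBIC),cv2.resize(b["frame"][145:265,205:325],(360,360),interpolation=cv2.INTER_CUBIC)]))
```

```text
t 15.2 TCPrack [-0.1583 -0.1281  0.14  ] F [-0.17 -0.19 -0.39] yawrel -0.002 g 0.0157
travel [ 0.1278 -0.1829  0.12  ] twist [ 0.05 -0.09 -0.11]
carton rack xy [0.0187 0.0553] ang -0.034 size [35.8 77.3]
```

View pics/p9b.png

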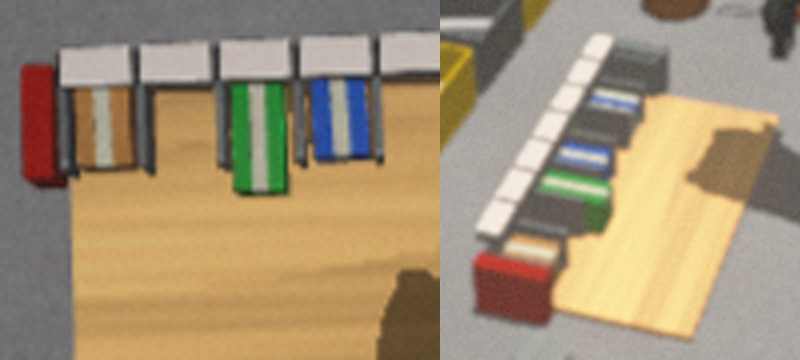

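Run:
```python
from workcell import bot
print(bot.job_done()); s=bot.observe(); print(s["clock"],s["force"])
```

```text
the job is handed in; nothing more can be done
None
the job is handed in; nothing more can be done
```

The green carton is home in the third gap from the red end, and I have handed the job in. I got no verdict back.

- **Rail:** I slid the closed fingertips along pads a, b and c (red is at the +y end). The tool pressed with about 1.5 to 3 N, which is roughly 5 mm of rail travel, and I lifted off at the third pad. I had no direct reading of the rail joint. The depth is inferred from the tool height of about 81 mm and the force.
- **Carton:** I pushed it sideways with two spread fingers to line it up with gap 3. I then pushed it straight in at about 2 N until the force jumped to 8 N, at the position expected for the back stop. It was never gripped or lifted.
- **Last checks:** The final top image put the carton at x ≈ 19–20 mm and y ≈ 55 mm in the rack frame, at an angle of about -0.03 rad, and it looked upright. Fully home is 22 mm. The rail may hide part of its far end from above, so x is only good to about 2 mm. The contact position gives a near end about 17 mm in front of the divider tips, which agrees with home.
- **Surroundings:** The cartons in gaps 1 and 4 looked unmoved in the final image. The hand was clear at a height of 0.14 m, and the run took about 15 s. I did not re-measure the jar, mug, tape roll or screwdriver, but the arm never went low near them.

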